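Lock the soundbar stand's sliding leg at the red mark

TASK

Take the sliding leg of the soundbar stand and, with its yellow cam lever still open, pull the leg out along the rail until its white index line lies on the red mark (not the blue one). Keep the leg there against its return spring while you squeeze the cam lever fully shut against it, and finish still holding: fingers pinching leg and shut lever, leg on the red mark. Do not shut the lever anywhere else, and leave the tin, remote, glass dish and ornament where they are.

Things in the scene. Friction and masses are not known exactly. Their poses are not given: they have to be found in the camera images.
- rail: Aluminium rail of the soundbar stand, fixed: 340 long (x) x 70 wide (y) x 14 mm high; origin at the centre of its underside, z up. A fixed black end leg (30 x 50 mm, 85 mm high over the table) stands at x = -150 mm; the sliding leg runs along +x, away from it, on the centre line. The rail's +x points roughly to the robot's left.
- leg (a joint): Travel of the black sliding leg along the rail's +x, in m: 0 = fully in (its start), 0.18 = fully out. The leg's white index line lies at rail x = -0.060 + this value. A return spring (2.4 N at 0, 3.8 N fully out; friction under 1 N) draws the leg back to 0 whenever it is not held.
- leg_grip (a point): Where to grip the sliding leg: 52 mm over the table, right over its white index line; axes as the rail's. Midway between the gripping face of the black post (y = -15 mm; post 40 mm long in x, top 83 mm over the table) and the outer face of the shut cam lever (y = +15 mm): leg and shut lever are pinched 30 mm wide along y. The foot, 50 x 44 mm, is 22 mm high over the table.
- wing (a point): Centre of the -x face of the leg's grey wing, at x = +12, y = -37 mm from leg_grip; axes as the rail's. The wing, 6 mm thick, sticks out to -y from the post (y = -15 to -58 mm from leg_grip), 30 to 70 mm over the table. A finger in the corner of post and wing, pushing +x on this face, drives the leg out without touching the lever.
- cam_lever (a joint): Angle of the yellow cam lever on the leg's +y side, in rad: 0 = fully shut (along the leg), up to 0.45 = open. Hinged on a vertical pin at x = -20, y = +9 mm from leg_grip; its free end, 46 mm from the pin, 11 mm thick, 35 to 69 mm over the table, swings out to +y, to y = +35 mm at most. It stays where it is left; about 4 N at its middle swings it. It rides with the leg.
- red_mark: Red line 5 mm wide (along x) painted right across the rail's top, passing under the leg: the length mark to use. Origin at its centre, axes parallel to the rail's. Flat, 1 mm.
- blue_mark: Blue line like the red one, on the same rail: not to be used.
- tin: Bystander: closed steel tin, 94 x 134 x 59 mm, origin at the centre of its underside.
- remote: Bystander: blue remote control, 160 x 45 x 18 mm, origin at the centre of its underside.
- dish: Bystander: green glass dish of marbles, 120 mm across, 38 mm high, origin at the centre of its underside.
- ornament: Bystander: silver ceramic ornament, 68 mm across, 87 mm high, origin at the centre of its underside.

How it is judged:
On the way, in this order (a step that is already met when the one before it is completed fails the run):
1. the leg is held on the red mark (within 6 mm) with its cam lever still open (x of leg_grip in the frame of red_mark between -0.006 and 0.006 m and value of joint cam_lever above 0.2 rad), for 0.2 s.
2. the cam lever is shut with the leg still held on the red mark by the fingers (x of leg_grip in the frame of red_mark between -0.006 and 0.006 m and value of joint cam_lever below 0.06 rad and contact force between the fingers and leg above 1.5 N), for 0.2 s.
At the end, for the whole second after the job is handed in: The leg's index line is within 6 mm of the centre of the red mark and at rest, the cam lever is shut (under 0.06 rad), and the fingers still press on both the leg and the lever (over 1.5 N each) (all of step 2 and contact force between the fingers and cam_lever above 1.5 N and velocity of joint leg between -0.01 and 0.01 m/s); the arm keeps its last pose, push and grip.
It fails at once if the cam lever is closed (under 0.15 rad) while the leg is more than 12 mm off the red mark (value of joint cam_lever below 0.15 rad and (x of leg_grip in the frame of red_mark above 0.012 m or x of leg_grip in the frame of red_mark below -0.012 m)).
It fails at once if a bystander is moved by more than 20 mm (distance of any of tin, remote, dish, ornament from where it was at the start of the episode above 0.02 m).
It fails at once if the ornament is tipped over (angle between ornament's own z axis and vertical above 0.5 rad).
It also fails if it takes over 32 s, if anything falls off the work surface, if the arm or the gripper's body presses on something with over 40 N, if the wrist force passes 120 N, or if a joint passes its speed limit or range.

ROBOT

A 6-joint arm with a two-finger parallel gripper is mounted at the origin on the work surface. World frame = base frame: x ahead of the robot, y to its left, z up, the work surface at z = 0. Lengths are in m, angles in rad, forces in N, time in s.
With the tool pointing down it reaches from about 0.275 to 0.75 m from the base axis. Payload 10.2 kg.
Tool frame: the origin (TCP) lies midway between the tips of the shut fingers; the grasp point (between the pads) lies 19 mm behind it (env.hold_point_z is the distance from the TCP to the grasp point, in m); z points along the fingers, y is the line along which they close (so a half turn about z gives the same grasp; the last joint's range is limited). The gripper opens to 85 mm and grips with 20 to 120 N. Pads are 22 mm wide; open, the fingers measure 114 mm over their backs; the gripper's body (76 mm by 85 mm) begins 54 mm behind the grasp point. The pads swing forward as they close: fully open they stand 13 mm farther back than shut.
Start: joints at [1, 0.313, 1.498, -0, 1.331, -0.223], TCP at [0.179, 0.494, 0.231] pointing down, gripper open.
Joint ranges: [-2.94, 2.94], [-0.97, 2.17], [0.19, 2.56], [-1.23, 4.37], [0.02, 3.11], [-2.88, 2.88]. Speed limits (rad/s): [2.39, 2.39, 3.01, 3.14, 3.14, 3.14].

INTERFACE

Orientations are given as a unit quaternion [x, y, z, w].
In Python, from bench import env, kinematics, monitor, eyes, job gives the robot as it stands. The module is installed in compiled form; this text tells all that it offers. Calls block until the motion is done:
- env.reach(position, orientation): joint-space move of the TCP to a pose.
- env.movel(position, velocity=0.15, frame=None, guard=None): straight line of the TCP; frame=None keeps the orientation; velocity is the mean speed in m/s. With guard (N) it stops when the force on the tool has changed by that much, and returns True; else False.
- env.set_joints(angles): joint-space move.
- env.release() and env.close_gripper(effort=None): open the fingers fully, or close them until they stop; effort is the grip in N (None keeps the last).
- env.hold(seconds).
- kinematics.ik(position, orientation): joint angles nearest the present ones, or None.
- monitor.sense(): the state.
- eyes.grab_frame(name): name is "scene" or "top" or "wrist"; returns a dict with "frame" (480x640x3 uint8, red, green, blue), "mtx" (3x3 intrinsics, pixels), "k1" (the pictures are not rectified: a ray, as slopes to the right and down, at radius r is drawn at 1 + k1 r^2 times it, then the intrinsics apply), "view" (4x4, takes a point from world to camera coordinates). Camera axes: x right, y down, z forward; pixel columns grow to the right and rows downward; lengths in m; the calibration is good to about 2 mm. A picture is of the moment at which its call begins. There is no depth.
A pose or a line that the arm cannot do raises env.MotionError and nothing moves.
- job.hand_in(): hands the job in; it is judged then, once.
The state is a dict: "clock": time; "joints": joint angles; "qvel": joint speeds; "joint_efforts": joint torques, N m; "position": TCP position; "ee_rot": TCP orientation; "contact_force": force on the tool from outside, world axes, zero at the start; "ft_torque": the same for the moment, N m; "finger_gap": opening from 0.0 (shut) to 1.0 (fully open); "gripper_force": force on a finger pad.
Only numpy, scipy, OpenCV 4.12 (cv2) and the standard library are available. Lean on these libraries where they do the work, as an engineer would, in place of code of your own. Each camera call takes 0.05 s, during which the arm holds its last target. There are 200 camera calls.

## Working session

There is one attempt and no reset: what is moved stays moved. The work goes in short steps, each a Python script; the robot and the scene stay as the last script left them, time stands still between calls to the robot, and variables do not carry over. Pictures are saved under pics/ and viewed, at most 10 in all, crops included, and the job is handed in when it is done.

```bash
mkdir -p pics; cat > h.py <<'E'
import numpy as np, cv2
from bench import env, kinematics, monitor, eyes, job
from scipy.spatial.transform import Rotation as R
def ray(f,u,v):
    K=np.array(f["mtx"]);V=np.array(f["view"]);xd=np.array([(u-K[0,2])/K[0,0],(v-K[1,2])/K[1,1]])
    x=xd.copy()
    for _ in range(30): x=xd/(1+f["k1"]*(x@x))
    return -V[:3,:3].T@V[:3,3], V[:3,:3].T@np.array([x[0],x[1],1])
def pt(f,u,v,z):
    o,d=ray(f,u,v); return o+d*(z-o[2])/d[2]
def proj(f,p):
    K=np.array(f["mtx"]);V=np.array(f["view"]);c=V[:3,:3]@p+V[:3,3];x=c[:2]/c[2];x=x*(1+f["k1"]*(x@x))
    return K[0,0]*x[0]+K[0,2],K[1,1]*x[1]+K[1,2]
def snap(n,fn):
    f=eyes.grab_frame(n);cv2.imwrite("pics/"+fn,f["frame"][:,:,::-1]);np.save("pics/"+fn+".npy",f,allow_pickle=True);return f
def load(fn): return np.load("pics/"+fn+".npy",allow_pickle=True).item()
E
python3 - <<'E'
from h import *
for n in("top","scene"):
    f=snap(n,n+".png");print(f["mtx"],f["k1"],f["view"])
s=monitor.sense();print(s["clock"],s["position"],s["ee_rot"],s["finger_gap"])
E
```

```text
[[482.71447017   0.         321.9543547 ]
 [  0.         482.71447017 233.01886058]
 [  0.           0.           1.        ]] -0.01417600023123786 [[-1.60094804e-03 -9.99974157e-01  7.00876804e-03 -2.10176273e-02]
 [-9.91536704e-01  6.77503592e-04 -1.29824907e-01  6.03876643e-01]
 [ 1.29816804e-01 -7.15729369e-03 -9.91512164e-01  1.13623266e+00]
 [ 0.00000000e+00  0.00000000e+00  0.00000000e+00  1.00000000e+00]]
[[478.13848218   0.         326.5142302 ]
 [  0.         478.13848218 239.36866779]
 [  0.           0.           1.        ]] -0.11235321590808348 [[ 0.11323438  0.99345689 -0.01487877 -0.04140583]
 [ 0.55456404 -0.07562051 -0.82869793 -0.27987142]
 [-0.82440081  0.08558587 -0.55949831  1.83866853]
 [ 0.          0.          0.          1.        ]]
0.1 [0.17881065 0.49336789 0.2308032 ] [ 1.73021173e-01  9.84917939e-01 -5.24482063e-04 -2.28782380e-04] 0.9998699012941625
```

View pics/top.png

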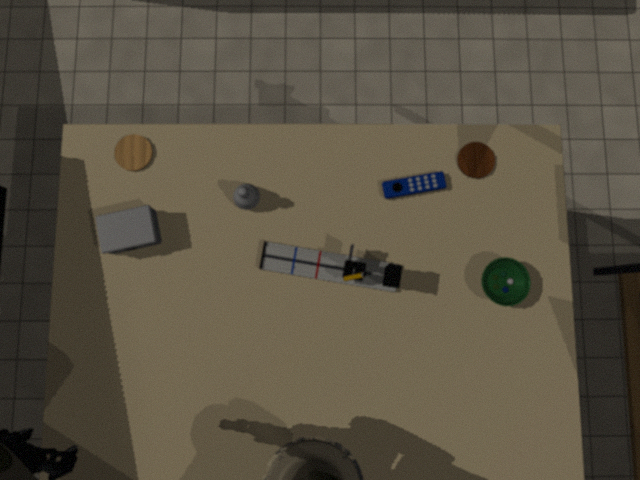

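View pics/scene.png

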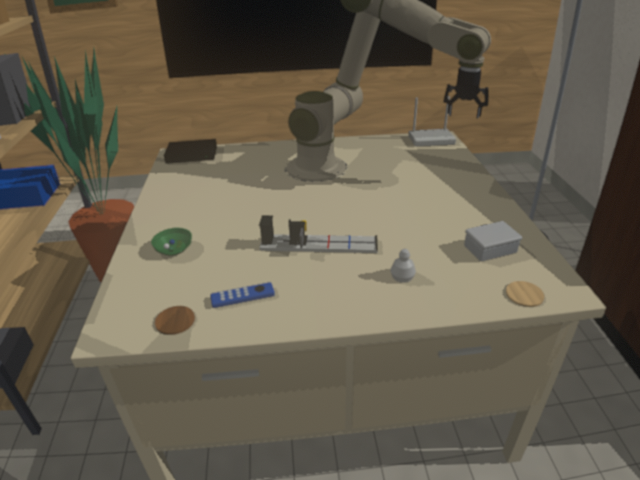

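The scene view confirms the layout. In the top view the rail runs from (262,255) to (400,278), with the red mark at about (319,264), blue at about (294,261), the leg at about (353,270) and the wing pointing up (away from the robot) at (352,248). The lever is on the robot's side. Next I'll measure these by colour.

```bash
python3 - <<'E'
from h import *
f=load("top.png");im=f["frame"];hsv=cv2.cvtColor(im,cv2.COLOR_RGB2HSV)
def cen(lo,hi,nm,z):
    m=cv2.inRange(hsv,lo,hi);r=np.zeros_like(m);r[235:300,250:410]=1;v,u=np.nonzero(m*r)
    pts=np.array([pt(f,a,b,z)[:2] for a,b in zip(u,v)]);print(nm,len(u),u.mean(),v.mean(),pts.mean(0))
    c=pts-pts.mean(0);d=np.linalg.svd(c)[2][0];print(" dir",d,np.degrees(np.arctan2(d[1],d[0])),"len",np.ptp(c@d));return pts.mean(0)
r=cen((0,90,50),(8,255,255),"red",.0145);b=cen((110,90,50),(130,255,255),"blue",.0145)
y=cen((18,130,60),(35,255,255),"yel",.069)
print(np.linalg.norm(r-b),np.degrees(np.arctan2(*(b-r)[::-1])))
cv2.imwrite("pics/topc.png",cv2.resize(im[230:300,250:415,::-1],None,fx=4.8,fy=4.8,interpolation=cv2.INTER_CUBIC))
E
```

```text
red 61 317.6885245901639 264.1639344262295 [ 0.52968248 -0.01124819]
 dir [-0.98665789  0.16280728] 170.6301211972248 len 0.06772090577603149
blue 39 293.6923076923077 259.87179487179486 [0.54033106 0.04799116]
 dir [-0.98584777  0.16764301] 170.34919335954834 len 0.060487213862511734
yel 92 352.0869565217391 276.6195652173913 [ 0.49671117 -0.09207071]
 dir [-0.18520252  0.98270038] 100.67293973432 len 0.04244169314365467
0.0601888090424943 79.80961453105543
```

View pics/topc.png

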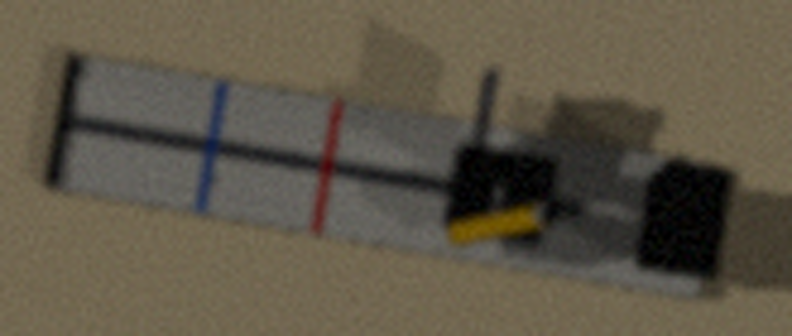

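The crop shows the post's top centre at about crop (503,190), the wing at about (487,75–140) and the lever open on the near side. The rail's +x axis is about 80.2° in the world frame, and the marks are 60 mm apart. I'll go above the leg and look with the wrist camera.

```bash
cat >> h.py <<'E'
A=np.radians(80.2)
ex=np.array([np.cos(A),np.sin(A),0]);ey=np.array([-np.sin(A),np.cos(A),0])
def quat(s):
    y=s*ey;z=np.array([0,0,-1.]);return R.from_matrix(np.c_[np.cross(y,z),y,z]).as_quat()
E
python3 - <<'E'
from h import *
f=load("top.png")
p=pt(f,250+503/4.8,230+190/4.8,.083);print("leg",p)
red=np.array([.5297,-.0112,0]);d=p-red;print("rel red",d@ex,d@ey)
print("wing base",[(pt(f,250+486/4.8,230+v/4.8,.07)-red)@ex for v in(80,135)])
for s in(1,-1):print(s,kinematics.ik([p[0],p[1],.2],quat(s)))
s=min((1,-1),key=lambda s:abs(np.array(kinematics.ik([p[0],p[1],.2],quat(s)))[5]));print(s)
h=p-.01*ex;h[2]=.2
env.reach(h,quat(s));g=snap("wrist","w1.png")
print(monitor.sense()["clock"],monitor.sense()["position"],-np.array(g["view"])[:3,:3].T@np.array(g["view"])[:3,3])
E
```

```text
leg [ 0.51243445 -0.09753831  0.083     ]
rel red -0.0880172126193743 0.0023180059367894496
wing base [np.float64(-0.07194189486986517), np.float64(-0.07630900777606078)]
1 None
-1 [-4.12935593e-01  3.31792043e-01  1.55599867e+00 -4.44089210e-16
  1.25380194e+00 -2.41893326e-01]Traceback (most recent call last):
  File "<stdin>", line 7, in <module>
  File "<stdin>", line 7, in <lambda>
IndexError: too many indices for array: array is 0-dimensional, but 1 were indexed
```

```bash
python3 - <<'E'
from h import *
h=np.array([.5124,-.0975,.2])-.01*ex
env.reach(h,quat(-1));g=snap("wrist","w1.png")
print(monitor.sense()["clock"],monitor.sense()["position"],-np.array(g["view"])[:3,:3].T@np.array(g["view"])[:3,3])
E
```

```text
2.5917 [ 0.51082678 -0.10668015  0.20005588] [ 0.5232463  -0.03041998  0.34264032]
```

View pics/w1.png

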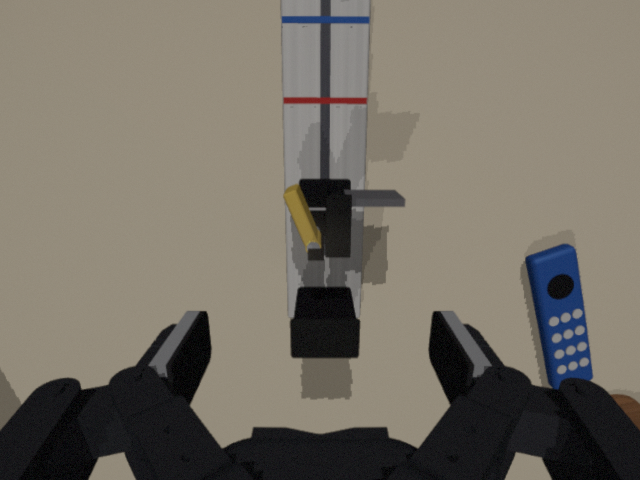

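The wrist view shows the red line from (284,100) to (367,100), the wing at (344–405, 191–206), the post at (326–352, 192–257) and the lever open.

```bash
python3 - <<'E'
from h import *
g=load("w1.png")
print(g["mtx"][0][0])
a,b=pt(g,284,100.5,.0145),pt(g,367,100.5,.0145);red=(a+b)/2;d=a-b
print("red",red,"w",np.linalg.norm(d),"ey ang",np.degrees(np.arctan2(d[1],d[0])))
l=[pt(g,u,v,.014) for u,v in((283,20),(370,20),(286,170),(364,170))]
m0,m1=(l[0]+l[1])/2,(l[2]+l[3])/2;e=m0-m1;print("rail ang",np.degrees(np.arctan2(e[1],e[0])),"widths",np.linalg.norm(l[0]-l[1]),np.linalg.norm(l[2]-l[3]))
for n,u,v,z in[("wing top +x",385,191,.07),("wing top -x/edge",385,198,.07),("wing tip",405,198,.07),("wing lower",385,206,.07),("wing low z30",385,206,.03),("post +x right",352,194,.083),("post -x right",350,257,.083),("post -x left",326,257,.083),("post -x z22",350,257,.022),("lever tip",286,188,.069),("lever pin",318,245,.069),("foot+x",325,180,.022),("blue",325,20,.0145)]:
    q=pt(g,u,v,z)-red;print(n,round(q@ex*1e3,1),round(q@ey*1e3,1))
E
```

```text
380.8573486396823
red [ 0.53150775 -0.01271274  0.0145    ] w 0.06767614266595534 ey ang 170.25012132246184
rail ang 79.83247709759137 widths 0.06783052850402399 0.06673447315409578
wing top +x -65.0 -42.3
wing top -x/edge -70.2 -42.6
wing tip -70.1 -57.2
wing lower -76.1 -42.9
wing low z30 -84.5 -49.9
post +x right -65.0 -17.4
post -x right -110.9 -17.1
post -x left -110.9 0.2
post -x z22 -132.5 -22.3
lever tip -63.1 29.1
lever pin -106.3 6.1
foot+x -63.9 0.3
blue 60.0 0.6
```

The bright band of the wing is its +x face and the lower band is its top. That puts the wing's -x face at -76 mm from red, so leg_grip is at about -88.5 mm, which agrees with the foot and with the top camera. Now I'll descend and push.

```bash
sed -i 's/80.2/80.05/' h.py; cat >> h.py <<'E'
red=np.array([.5315,-.0127,0])
def P(x,y,z): return red+x*ex+y*ey+[0,0,z]
E
python3 - <<'E'
from h import *
q=quat(-1)
env.movel(P(-.0975,.002,.14),.15,q)
print(env.movel(P(-.0975,.002,.031),.1,guard=15),monitor.sense()["contact_force"])
print(env.movel(P(-.003,.002,.031),.06,guard=25))
env.hold(.2)
s=monitor.sense();print(s["clock"],(s["position"]-red)@ex,(s["position"]-red)@ey,s["position"][2],s["contact_force"])
snap("wrist","w2.png")
E
```

```text
False [ 0.57924513 -0.73227521  0.10790238]
False
6.3083 -0.0031028037818205687 0.0019681693055064536 0.030956542776981143 [-1.16758709 -3.14643416  1.12580057]
```

View pics/w2.png

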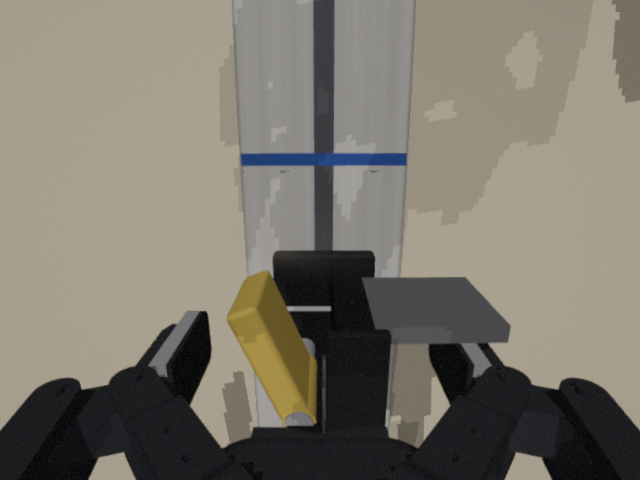

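The leg has followed with the lever open. The wing's top rear edge is at row ~341, the white index line at (309,308) on the foot, the foot's front edge at row ~252 and the blue line at row 159.

```bash
python3 - <<'E'
from h import *
g=load("w2.png")
for n,u,v,z,o in[("wing -x top",440,342,.07,12),("wing +x top",440,328,.07,18),("foot +x",325,251.5,.022,25),("index",309,308.5,.022,0),("post+x",370,331,.083,20),("blue",324,159.5,.0145,60)]:
    q=(pt(g,u,v,z)-red)*1e3;print(n,round(q@ex-o,1),round(q@ey,1))
E
```

```text
wing -x top -2.9 -35.2
wing +x top -3.9 -34.7
foot +x -2.1 0.3
index -3.7 7.2
post+x 0.9 -11.0
blue 0.2 0.7
```

The leg is at about -2.8 mm. I'll move it 3 mm further out, hold, centre on it, then close.

```bash
python3 - <<'E'
from h import *
env.movel(P(.0000,.0,.031),.02)
env.hold(.5)
s=monitor.sense();print(s["clock"],s["contact_force"])
env.close_gripper(40)
env.hold(.5)
s=monitor.sense();print(s["clock"],(s["position"]-red)@ex,(s["position"]-red)@ey,s["position"][2],s["contact_force"],s["finger_gap"],s["gripper_force"])
snap("wrist","w3.png")
E
```

```text
7.1917 [-0.46024955 -2.56885281 -1.84183887]
8.2417 -7.75194194212543e-05 7.29830546748988e-05 0.03138040184569728 [-3.98706914 -3.16015798  7.47795104] 0.34024083629033997 43.5123910009861
```

View pics/w3.png

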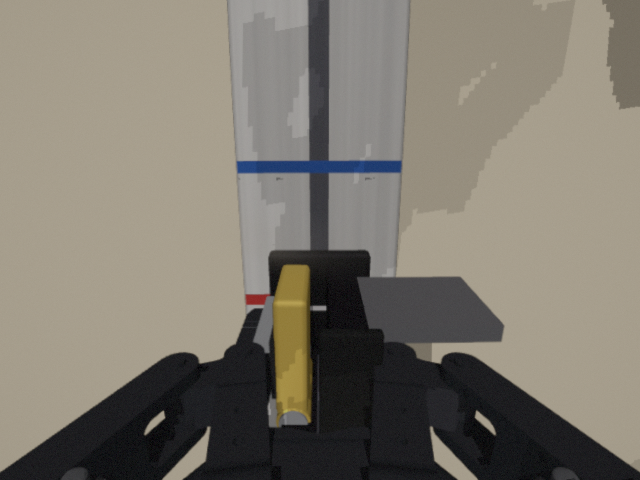

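The lever is shut (the gap is about 29 mm) and both pads are gripping. The red line is at (257,299), the index line at (319,308), and the wing's rear edge at row ~341. I'll check the offset.

```bash
python3 - <<'E'
from h import *
g=load("w3.png")
for n,u,v,z,o in[("wing -x top",440,341.5,.07,12),("foot +x",320,251.5,.022,25),("index",319,308,.022,0),("red",257,299.5,.0145,0),("blue",320,167,.0145,60)]:
    q=(pt(g,u,v,z)-red)*1e3;print(n,round(q@ex-o,1),round(q@ey,1))
print(monitor.sense()["gripper_force"],job.hand_in())
E
```

```text
wing -x top -0.0 -37.3
foot +x 0.8 0.4
index -0.6 0.9
red -0.1 29.5
blue 0.1 0.4
the job is handed in; nothing more can be done
43.51246811449528 None
```

The job is handed in: by my last wrist-camera measurement the leg's index line was within about 1 mm of the red mark, the cam lever was shut, and the fingers were still pinching leg and lever at about 43 N. `job.hand_in()` gave no verdict.

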